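# Half-aperture reading on a tube photometer

### The job

Take the single capped 50 ml sample tube from the rack beside the photometer, seat it fully home and upright in the photometer's tube well and let go of it; keep the beam shutter closed until then, because an empty well floods the detector. Then take the shutter's knob, draw it against its spring to the half-open mark without ever pulling it wide open, and finish the program still holding the knob there, since the shutter springs shut when released. Leave the rack and the other things on the bench where they stand.

Things in the scene. Friction and masses are not known exactly. Their poses are not given: they have to be found in the camera images.
- tube: capped conical 50 ml tube, 117 mm tall, 55 g, the only tube in the rack beside the photometer; origin at the centre of its pointed underside, z up along the tube. Screw cap 35 mm in diameter, 100 to 117 mm above the origin, to be grasped from above; the body tapers from 31 mm under the cap to 28 mm at 16 mm above the origin, then to a 9 mm tip
- rack: loose yellow tube rack beside the photometer (another, with three tubes, stands at the far left and is not used), 94 x 158 x 86 mm (x, y, z), hollow, with 3 by 2 square holes 32 mm wide; origin at the centre of its underside. Holes at x = +-22 mm and y = -50, 0, +50 mm; the tube's tip rests 4 mm above the bench, so it must rise 85 mm to leave the rack
- photometer: tube photometer, fixed, on a 120 x 300 mm base plate; origin at the centre of its underside on the bench, z up. Along its y axis (mm): finned lamp housing (+86 to +142), shutter stage (+50), black well block 60 wide (-40), detector (-137 to -87). At most 89 mm high, but for the shutter's carriage and knob. A thin spring barrel sticks out of the stage to x = +109 mm
- well (a point): centre of the mouth of the round tube well, in the top face of the black block, 88 mm above the bench; vertical hole 31.5 mm in diameter and 64 mm deep, its floor 24 mm above the bench. A seated tube has its origin 24 mm above the bench and its cap 36 to 53 mm above this mouth
- knob (a point): grip point on the shutter's knob: an upright knurled metal knob 16 mm in diameter on a flat steel carriage; the point is on its axis, 120 mm above the bench. The knob spans 101 to 136 mm above the bench, the carriage 90 to 96 mm. It is about 95 mm from the well in plan, and moves along the photometer's own -x axis as the shutter opens
- shutter (a joint): travel of the shutter in m: 0 closed, 0.020 half open, 0.040 wide open (hard stop). Opening moves the knob along the photometer's -x axis (away from the spring barrel). The spring pulls it shut with about 2.5 N at 0, 7.5 N at half and 12.5 N wide open. A black pointer on the carriage runs along a white scale whose three long marks are closed, half and open
- reagent_small: small reagent bottle with an orange cap, 38 x 63 mm, bystander; origin at the centre of its underside
- reagent_large: grey reagent bottle with a black cap, 48 x 86 mm, bystander; origin at the centre of its underside
- petri_low: closed petri dish, 60 mm in diameter and 14 mm high, bystander; origin at the centre of its underside
- lab_timer: white lab timer, 64 x 68 x 20 mm, bystander; origin at the centre of its underside

How it is judged:
On the way:
1. the tube stands fully home and upright in the well, released, with the shutter still closed (z of tube in the frame of photometer below 0.028 m and horizontal distance between tube and well below 0.006 m and angle between tube's own z axis and vertical below 0.1 rad and contact force between the fingers and tube below 0.1 N and value of joint shutter below 0.005 m), for 0.2 s.
At the end, for the whole second after the job is handed in: the tube stands in the well, its underside within 4 mm of the well floor, within 6 mm of the well's axis and 0.1 rad of upright, untouched by the robot; the fingers hold the shutter still at half travel, 17 to 23 mm of its 40 mm, with at least 3 N (z of tube in the frame of photometer below 0.028 m and horizontal distance between tube and well below 0.006 m and angle between tube's own z axis and vertical below 0.1 rad and contact force between each of the arm, the fingers and tube below 0.1 N and value of joint shutter between 0.017 and 0.023 m and velocity of joint shutter between -0.005 and 0.005 m/s and contact force between the fingers and shutter above 3 N); the arm keeps its last pose, push and grip.
It fails at once if the shutter was opened by more than 8 mm with no tube seated in the well (value of joint shutter above 0.008 m and (z of tube in the frame of photometer above 0.03 m or horizontal distance between tube and well above 0.01 m)).
It fails at once if the shutter was pulled wide open (beyond 34 of 40 mm) (value of joint shutter above 0.034 m).
It fails at once if the rack or a bystander was displaced by more than 30 mm (distance of any of rack, reagent_small, reagent_large, petri_low, lab_timer from where it was at the start of the episode above 0.03 m).
It fails at once if the rack was tipped over (angle between rack's own z axis and vertical above 0.3 rad).
It also fails if it takes over 56 s, if anything falls off the work surface, if the arm or the gripper's body presses on something with over 40 N, if the wrist force passes 120 N, or if a joint passes its speed limit or range.

### The arm

A 6-joint arm with a two-finger parallel gripper is mounted at the origin on a cart in front of the work surface, level with it; the furniture and walls round the work are solid. World frame = base frame: x ahead of the robot, y to its left, z up, the work surface at z = 0. Lengths are in m, angles in rad, forces in N, time in s.
With the tool pointing down it reaches from about 0.25 to 0.775 m from the base axis. Payload 4 kg.
Tool frame: the origin (TCP) lies at the very end of the fingers, on their centre line; the grasp point (between the pads) lies 19 mm behind it (robot.tcp_to_grasp is the distance from the TCP to the grasp point, in m); z points along the fingers, y is the line along which they close (so a half turn about z gives the same grasp; the last joint's range is limited). The gripper opens to 94 mm and grips with 3 to 60 N. Pads are 16 mm wide; open, the fingers measure 119 mm over their backs; the gripper's body (75 mm by 177 mm) begins 78 mm behind the grasp point.
Start: joints at [-1.217, 0.087, 1.371, -0, 1.684, -0.103], TCP at [0.243, -0.494, 0.206] pointing down, gripper open.
Joint ranges: [-3.1, 3.1], [-0.76, 2.03], [0.27, 2.55], [-1.08, 4.22], [0.17, 2.65], [-2.57, 2.57]. Speed limits (rad/s): [2.79, 2.79, 3.14, 3.14, 3.14, 3.14].

### API

Orientations are given as [roll, pitch, yaw] about the fixed x, y, z axes, in that order (R = Rz(yaw) Ry(pitch) Rx(roll)).
In Python, from bench import robot gives the robot as it stands.
- The arm moves only by the tool pendant, called after "Call:" in YAML: its name, and indented under it one key for each argument. Schema: {"type":"object","properties":{"segments":{"type":"array","items":{"type":"number"},"minItems":5,"maxItems":100},"only":{"type":"string"},"quiet":{"type":"boolean"},"lines":{"type":"string"}},"required":["segments"],"additionalProperties":false}. segments is one flat list of numbers that holds 1 to 20 rows one after another, with no inner brackets; each row has 5 numbers: the finger opening in m, then dx, dy, dz in a scale on which 1.0 is 0.25 m, then a turn about the tool's z in shares of 2 pi rad (1.0 is 2 pi rad); each row shifts and turns the commanded pose from where the row before left it, along the tool's axes as they then stand; what a row does not reach is not made up. A row lasts 1/12 s, in which the tool goes at most 0.0417 m and 0.125 rad, less where a joint would pass 70% of its speed; a pose out of reach is approached as far as the arm can. The fingers move at their own pace and stop on an object; the grip force is fixed at half the most. Time passes only in rows, so rows that do not move let the fingers close. The tool returns the time, the measured TCP pose, the force, the opening and the grip force at its end. only (a regular expression) keeps the lines of the reply that match it, lines (a string "A,B") keeps lines A to B, and quiet returns only ok. Shift and turn numbers lie between -1 and 1, and a call with a number outside is refused. Input that does not fit is refused with a message, and nothing moves.
- robot.get_obs(): the state, without advancing time (a new reading comes with each control period).
- robot.snapshot(name): name is "side" or "top" or "wrist"; returns a dict with "color" (420x560x3 uint8, blue, green, red), "fx", "fy", "cx", "cy" (pixels), "k1" (the pictures are not rectified: a ray, as slopes to the right and down, at radius r is drawn at 1 + k1 r^2 times it, then the intrinsics apply), "extrinsics" (4x4, takes a point from world to camera coordinates). Camera axes: x right, y down, z forward; pixel columns grow to the right and rows downward; lengths in m; the calibration is good to about 2 mm. A picture is of the moment at which its call begins. There is no depth.
- robot.close_job(): hands the job in; it is judged then, once.
The state is a dict: "time": time; "joint_positions": joint angles; "qvel": joint speeds; "joint_torque": joint torques, N m; "tool_pos": TCP position; "ee_rot": TCP orientation; "wrist_force": force on the tool from outside, world axes, zero at the start; "wrist_torque": the same for the moment, N m; "width": finger opening in m; "finger_force": force on a finger pad.
Only numpy, scipy, OpenCV 4.12 (cv2) and the standard library are available. Lean on these libraries where they do the work, as an engineer would, in place of code of your own. Each camera call takes 0.05 s, during which the arm holds its last target. There are 200 camera calls.

## Working session

There is one attempt and no reset: what is moved stays moved. The work goes in short steps, Python scripts to look and compute and a tool call to move; the robot and the scene stay as the last step left them, time stands still between calls to the robot, and variables do not carry over. Pictures are saved under pics/ and viewed, at most 10 in all, crops included, and the job is handed in when it is done.

```bash
ls; mkdir -p pics
```

Create h.py:
```python
import numpy as np,cv2
from bench import robot
def snap(n,f=None):
    s=robot.snapshot(n)
    if f: cv2.imwrite('pics/'+f,s['color'])
    return s
def KD(s): return np.array([[s['fx'],0,s['cx']],[0,s['fy'],s['cy']],[0,0,1]],float),np.array([s['k1'],0,0,0,0])
def at(s,u,v,z):
    K,D=KD(s);p=cv2.undistortPoints(np.array([[[u,v]]],float),K,D)[0,0]
    E=np.array(s['extrinsics']);R,t=E[:3,:3],E[:3,3];c=-R.T@t;d=R.T@np.array([p[0],p[1],1])
    return c+d*(z-c[2])/d[2]
def proj(s,P):
    K,D=KD(s);E=np.array(s['extrinsics'])
    return cv2.projectPoints(np.array(P,float).reshape(-1,1,3),cv2.Rodrigues(E[:3,:3])[0],E[:3,3],K,D)[0][:,0]
```

Run:
```python
from h import *
import pickle
d={n:snap(n,n+'0.png') for n in ('top','side','wrist')}
pickle.dump(d,open('d0.pkl','wb'))
for n in d: E=np.array(d[n]['extrinsics']);print(n,-E[:3,:3].T@E[:3,3],E[2,:3],d[n]['fx'],d[n]['k1'])
o=robot.get_obs();print(o['tool_pos'],o['ee_rot'],o['width'],o['time'])
```

```text
bench.py
pics
top [0.42425313 0.171525   1.14514908] [ 0.14995378 -0.00262433 -0.98868953] 412.2578222567516 -0.04523467984737082
side [0.5365084  1.07909313 0.90549631] [ 0.04104596 -0.7558567  -0.65344922] 460.19377155040684 -0.058146883254631965
wrist [ 0.30982973 -0.46034213  0.38447748] [-0.23173361 -0.1130115  -0.96619249] 315.8894257067301 -0.02562536414084704
[ 0.24243778 -0.49323682  0.20462057] [-3.13998231e+00 -1.53391223e-04  4.56789938e-01] 0.09376021704968762 0.15
```

View pics/top0.png

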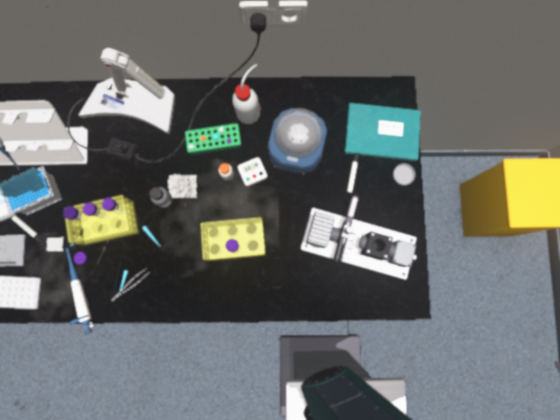

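View pics/side0.png

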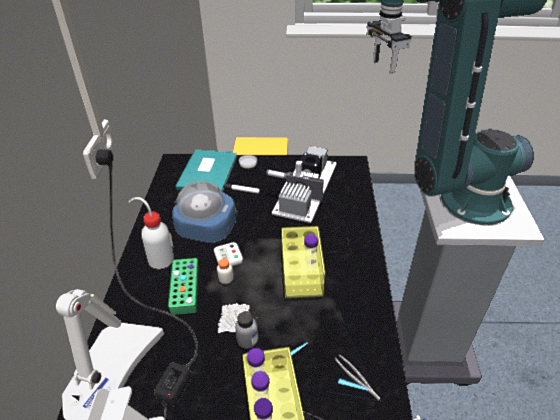

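The top view shows the rack's tube cap at (232,245), the well block at about (376,246) and the shutter stage at about (348,235). The side view agrees, with the tube cap at (311,240). I'll enlarge the photometer and rack.

Run:
```python
import pickle,cv2
d=pickle.load(open('d0.pkl','rb'))
c=d['top']['color'][195:285,195:425]
a=cv2.resize(c,None,fx=3.4,fy=3.4,interpolation=cv2.INTER_CUBIC)
b=d['side']['color'][135:225,260:350]
b=cv2.resize(b,None,fx=3.2,fy=3.2,interpolation=cv2.INTER_CUBIC)
import numpy as np
o=np.zeros((600,790,3),'uint8');o[:a.shape[0],:a.shape[1]]=a[:,:790];o[308:308+288,:288]=b
cv2.imwrite('pics/crop1.png',o)
```

```text
(no output)
```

View pics/crop1.png

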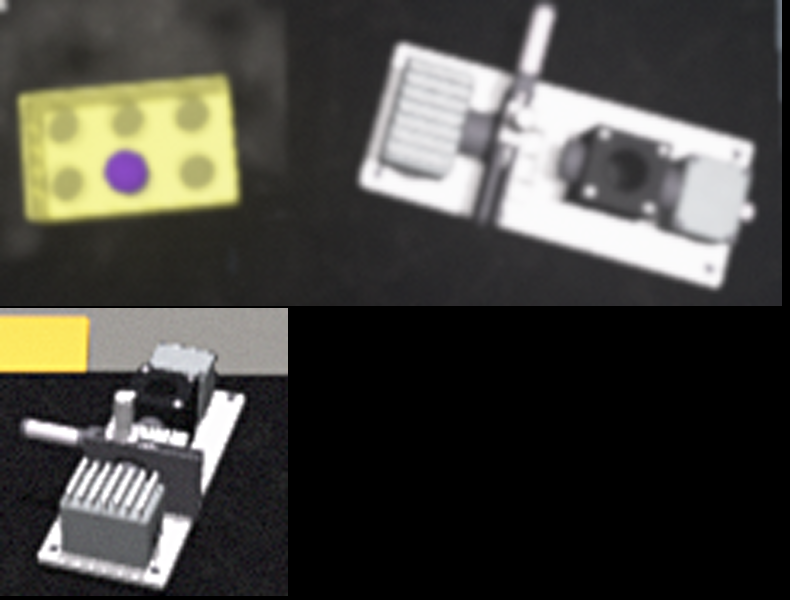

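The enlarged crop shows the cap at (127,172), the block's four screws at (605,134), (664,150), (650,207) and (590,190), and the base plate's corners at (398,42), (752,142), (718,288) and (360,187). The spring barrel points up in the image, so the photometer's +x is roughly world +x.

Create a.py:
```python
from h import *
import pickle
d=pickle.load(open('d0.pkl','rb'));t=d['top'];sd=d['side']
f=lambda u,v,z:at(t,195+(u+.5)/3.4-.5,195+(v+.5)/3.4-.5,z)
hsv=cv2.cvtColor(t['color'],cv2.COLOR_BGR2HSV)
m=cv2.inRange(hsv,(125,80,40),(165,255,255));m[:, :200]=0
n,_,st,ce=cv2.connectedComponentsWithStats(m);i=1+np.argmax(st[1:,4]);print(ce[i],st[i]);
print('cap',at(t,*ce[i],.121))
C=np.array([f(*p,.008) for p in((398,42),(752,142),(718,288),(360,187))])
print(C,np.linalg.norm(C-np.roll(C,-1,0),axis=1))
o=C.mean(0);ey=(C[0]+C[3]-C[1]-C[2]);print('base',o,'yaw',np.arctan2(-ey[0],ey[1]))
W=np.array([f(*p,.088) for p in((605,134),(664,150),(650,207),(590,190))]);w=W.mean(0);print(W,'well',w)
yaw=np.arctan2(-ey[0],ey[1]);
R=np.array([[np.cos(yaw),-np.sin(yaw)],[np.sin(yaw),np.cos(yaw)]])
print('well in phot',R.T@(w-o)[:2])
for x in(0,.01,.02,.03): k=w[:2]+R@[x,.09];print(x,k,proj(sd,[[*k,.136],[*k,.101]]).round(1).tolist(),proj(t,[[*k,.136]]))
print('well side',proj(sd,[w]))
rc=[f(*p,.086) for p in((63,127),(127,121),(192,115),(67,184),(197,172))];rc=np.array(rc);print(rc)
r=rc[0]-rc[2];print('rack yaw',np.arctan2(-r[0],r[1]))
```

```bash
python3 a.py
```

```text
[231.625      245.11538462] [226 240  12  11 104]
cap [0.50772289 0.29084235 0.121     ]
[[ 0.62090025  0.08024444  0.008     ]
 [ 0.53423341 -0.20796587  0.008     ]
 [ 0.41649744 -0.17326401  0.008     ]
 [ 0.50201379  0.11395431  0.008     ]] [0.30095901 0.12274354 0.29967884 0.12357324]
base [ 0.51841122 -0.04675778  0.008     ] yaw -0.29074652430389536
[[ 0.53418703 -0.06902414  0.088     ]
 [ 0.5213627  -0.11348372  0.088     ]
 [ 0.4783847  -0.10064576  0.088     ]
 [ 0.49186673 -0.05572063  0.088     ]] well [ 0.50645029 -0.08471856  0.088     ]
well in phot [-0.00057681 -0.03979638]
0 [0.53225036 0.00150415] [[301.6, 162.5], [301.4, 172.3]] [[348.45069261 233.15399733]]
0.01 [ 0.54183067 -0.00136253] [[298.2, 161.8], [298.1, 171.6]] [[349.46489395 229.27600077]]
0.02 [ 0.55141097 -0.0042292 ] [[294.9, 161.2], [294.9, 171.0]] [[350.47560445 225.40897674]]
0.03 [ 0.56099127 -0.00709588] [[291.6, 160.6], [291.6, 170.4]] [[351.48281574 221.55297734]]
well side [[309.91769711 158.93657529]]
[[0.54510805 0.34283802 0.086     ]
 [0.54909522 0.29411083 0.086     ]
 [0.55306735 0.24462873 0.086     ]
 [0.50171489 0.3393466  0.086     ]
 [0.50960273 0.24096097 0.086     ]]
rack yaw 0.08086749458136899
```

Units first: shifts go in shares of 0.25 m and turns go in shares of 2 pi rad. So -0.01 m / 0.25 = -0.04, -0.1176 rad / 6.2832 = -0.0187.

Call:
pendant:
  segments: [0.09,0,0,-0.04,-0.0187,0.09,0,0,-0.04,-0.0187,0.09,0,0,-0.04,-0.0187,0.09,0,0,-0.04,-0.0187,0.09,0,0,-0.04,-0.0187,0.09,0,0,0,-0.0187,0.09,0,0,0,-0.0187]

```text
time: 0.73
tool_pos: [0.2427, -0.4939, 0.2561]
ee_rot: [3.141, 0.001, 1.286]
wrist_force: [-0.3, 0.0, 0.1]
width: 0.0899
finger_force: 0.0
```

Call:
pendant:
  segments: [0.09,0.1496,0.038,0,0,0.09,0.1496,0.038,0,0,0.09,0.1496,0.038,0,0,0.09,0.1496,0.038,0,0,0.09,0.1496,0.038,0,0,0.09,0.1496,0.038,0,0,0.09,0.1496,0.038,0,0,0.09,0.1496,0.038,0,0,0.09,0.1496,0.038,0,0,0.09,0.1496,0.038,0,0,0.09,0.1496,0.038,0,0,0.09,0.1496,0.038,0,0,0.09,0.1496,0.038,0,0,0.09,0.1496,0.038,0,0,0.09,0,0,0,0,0.09,0,0,0,0,0.09,0,0,0,0]

```text
time: 2.15
tool_pos: [0.5198, -0.0304, 0.255]
ee_rot: [-3.141, 0.001, 1.28]
wrist_force: [-0.3, -0.9, 0.1]
width: 0.0901
finger_force: 0.0
```

Run:
```python
from h import *
import pickle
s=snap('wrist');pickle.dump(s,open('w1.pkl','wb'))
cv2.imwrite('pics/w1.png',s['color'])
o=robot.get_obs();print(o['joint_positions'],o['tool_pos'],o['ee_rot'])
print(proj(s,[[.5064,-.0847,.088]]))
for x in(0,.02): print(proj(s,[[.5064+.287*.09+.957*x,-.0847+.957*.09-.287*x,z] for z in(.136,.101)]))
```

```text
[-1.68085513e-01  1.76424465e-02  1.34579158e+00 -6.72347739e-04
  1.77875655e+00  1.23586726e-01] [ 0.51967301 -0.03100642  0.25525106] [-3.14108044e+00  7.26628172e-04  1.27898565e+00]
[[282.00624813 241.75716048]]
[[282.64341461 170.58530739]
 [282.35759854 166.03187967]]
[[303.71191238 170.62013241]
 [301.2879004  166.06327975]]
```

View pics/w1.png

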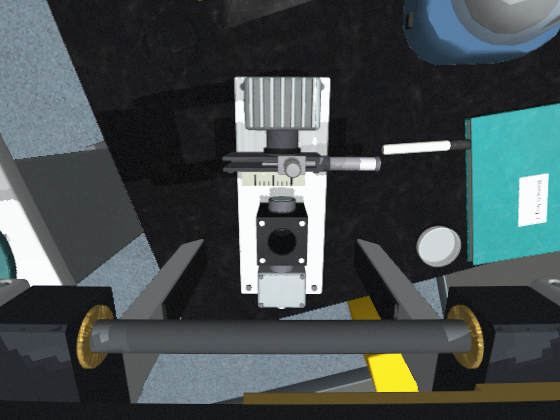

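The wrist view shows the well at (282,241), against a predicted (282.0,241.8). The knob's top is at (292,170). I'll zoom in on the knob and scale.

Run:
```python
import pickle,cv2
s=pickle.load(open('w1.pkl','rb'))
cv2.imwrite('pics/w1c.png',cv2.resize(s['color'][140:265,220:390],None,fx=4.7,fy=4.7,interpolation=cv2.INTER_CUBIC))
```

```text
(no output)
```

View pics/w1c.png

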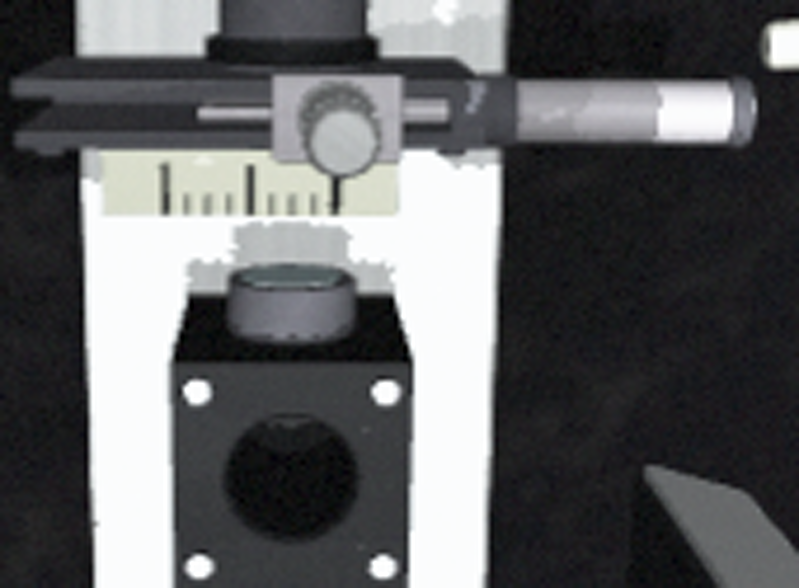

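The pointer stands on the closed mark, crop (336,190), and half is at (250,190). The knob is at photometer x≈+0.009, y≈+0.050. Now I'll go above the tube.

Converted, 0.0339 m / 0.25 = 0.1356, -0.0116 m / 0.25 = -0.0464.

Call:
pendant:
  segments: [0.09,0.1356,-0.0464,0,0,0.09,0.1356,-0.0464,0,0,0.09,0.1356,-0.0464,0,0,0.09,0.1356,-0.0464,0,0,0.09,0.1356,-0.0464,0,0,0.09,0.1356,-0.0464,0,0,0.09,0.1356,-0.0464,0,0,0.09,0.1356,-0.0464,0,0,0.09,0.1356,-0.0464,0,0,0.09,0,0,0,0,0.09,0,0,0,0,0.09,0,0,0,0]

```text
time: 3.2
tool_pos: [0.508, 0.2903, 0.2555]
ee_rot: [3.141, 0.001, 1.278]
wrist_force: [0.1, -1.0, 0.2]
width: 0.0899
finger_force: 0.0
```

Run:
```python
from h import *
s=snap('wrist','w2.png');hsv=cv2.cvtColor(s['color'],cv2.COLOR_BGR2HSV)
m=cv2.inRange(hsv,(125,80,40),(165,255,255))
n,_,st,ce=cv2.connectedComponentsWithStats(m)
for i in range(1,n):
  if st[i,4]>60: print(st[i],ce[i],at(s,*ce[i],.118))
o=robot.get_obs();p=o['tool_pos'];y=o['ee_rot'][2];d=np.array([.508,.291])-p[:2]
print(p,y,o['joint_positions'],'a',d@[np.cos(y),np.sin(y)],'b',d@[np.sin(y),-np.cos(y)])
```

```text
[505  95  15  11 111] [510.96396396  99.82882883] [0.75152094 0.32221    0.118     ]
[263 183  32  32 822] [278.77007299 198.45377129] [0.50811507 0.29318653 0.118     ]
[0.5081089  0.29003552 0.2556713 ] 1.277279556065817 [ 4.22289321e-01  1.62411956e-01  1.18874404e+00 -8.51858413e-04
  1.79041334e+00  7.15620327e-01] a 0.0008917259549349866 b -0.00038329031374956056
```

Converted, 0.035 m / 0.25 = 0.14, 0.002 m / 0.25 = 0.008.

Call:
pendant:
  segments: [0.09,0.008,0,0.12,0,0.09,0,0,0.14,0,0.09,0,0,0.14,0,0.09,0,0,0.128,0,0.09,0,0,0.08,0,0.09,0,0,0.04,0,0.09,0,0,0,0,0.09,0,0,0,0]

```text
time: 3.92
tool_pos: [0.509, 0.293, 0.0944]
ee_rot: [3.141, -0.001, 1.278]
wrist_force: [0.2, 1.0, 0.6]
width: 0.0899
finger_force: 0.0
```

Call:
pendant:
  segments: [0.03,0,0,0,0,0.02,0,0,0,0,0.02,0,0,0,0,0.02,0,0,0,0,0.02,0,0,0,0,0.02,0,0,0,0,0.02,0,0,0,0,0.02,0,0,0,0,0.02,0,0,0,0,0.02,0,0,0,0]

```text
time: 4.75
tool_pos: [0.5081, 0.294, 0.0934]
ee_rot: [-3.142, 0.0, 1.28]
wrist_force: [0.4, -0.1, -0.3]
width: 0.0329
finger_force: 30.0
```

Converted, -0.025 m / 0.25 = -0.1, -0.02 m / 0.25 = -0.08.

Call:
pendant:
  segments: [0.02,0,0,-0.04,0,0.02,0,0,-0.08,0,0.02,0,0,-0.1,0,0.02,0,0,-0.1,0,0.02,0,0,-0.1,0,0.02,0,0,-0.1,0,0.02,0,0,-0.1,0,0.02,0,0,-0.04,0,0.02,0,0,0,0,0.02,0,0,0,0]

```text
time: 5.58
tool_pos: [0.5082, 0.294, 0.2584]
ee_rot: [3.141, -0.0, 1.28]
wrist_force: [-0.5, -1.2, -0.7]
width: 0.033
finger_force: 30.0
```

Run:
```python
from h import *
a=snap('wrist');b=snap('side')
o=robot.get_obs();p=o['tool_pos'];print(p,o['width'])
c=cv2.resize(b['color'][150:330,240:400],None,fx=3,fy=3,interpolation=cv2.INTER_CUBIC)
w=np.zeros((540,799,3),'uint8');w[:,:480]=c;w[:420,480:799]=a['color'][:,130:449]
cv2.imwrite('pics/c3.png',w)
print(proj(a,[[p[0],p[1],p[2]+.019]]),proj(b,[p]))
```

```text
[0.50742257 0.29366336 0.25612045] 0.03297945284898234
[[278.42058836 265.33810695]] [[312.81665227 195.28404663]]
```

View pics/c3.png

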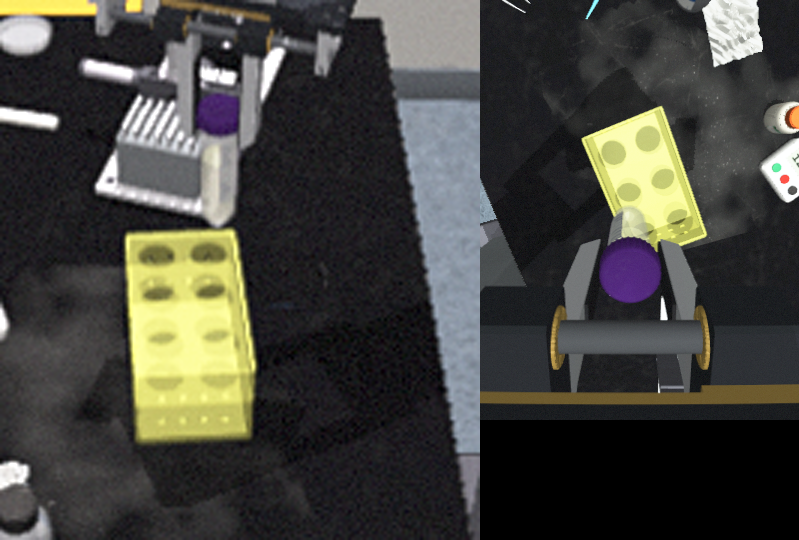

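The tube is held by its cap. In the wrist view the cap's centre is at about (280,270). In the side view the tip is at about (313,222). Now I'll work out its offset from the TCP.

Create capoff.py:
```python
from h import *
a=snap('wrist');b=snap('side');t=snap('top');o=robot.get_obs();p=o['tool_pos'];y=o['ee_rot'][2]
def cap(s,box=None):
    m=cv2.inRange(cv2.cvtColor(s['color'],cv2.COLOR_BGR2HSV),(125,80,40),(165,255,255))
    n,_,st,ce=cv2.connectedComponentsWithStats(m);g=proj(s,[p+[0,0,.02]])[0]
    i=1+np.argmin(np.linalg.norm(ce[1:]-g,axis=1)+1e3*(st[1:,4]<40));return ce[i],st[i]
def model(s,c,zt):  # projected silhouette bbox centre of cap
    q=np.array([[c[0]+.0175*np.cos(k),c[1]+.0175*np.sin(k),z] for k in np.linspace(0,6.28,40) for z in(zt,zt-.017)])
    u=proj(s,q);return u.min(0),u.max(0)
zt=p[2]+.019+.0085
for n,s in(('w',a),('s',b),('t',t)):
    c,st=cap(s);lo,hi=model(s,p[:2],zt)
    print(n,st,'model at TCP',lo.round(1),(hi-lo).round(1))
print('tip side if upright',proj(b,[[p[0],p[1],zt-.117]]))
print(p,o['ee_rot'])
for w in [np.array([.5064,-.0847])]:
    d=w-p[:2];print('to well a',d@[np.cos(y),np.sin(y)],'b',d@[np.sin(y),-np.cos(y)])
```

```bash
python3 capoff.py
```

```text
w [ 249  237   63   67 3332] model at TCP [246.5 231.4] [66.2 71.2]
s [305 181  15  15 183] model at TCP [304.9 180.5] [16.3 16.1]
t [102 196  14  14 131] model at TCP [212.9 230.7] [17.6 17.2]
tip side if upright [[311.65448061 224.7339153 ]]
[0.50753643 0.29367911 0.25631105] [-3.13883030e+00  2.53943930e-03  1.27991639e+00]
to well a -0.36281003730208145 b 0.10742866234135236
```

Converted, -0.034 m / 0.25 = -0.136, -0.025 m / 0.25 = -0.1.

Call:
pendant:
  segments: [0.02,-0.08,0.024,0,0,0.02,-0.136,0.0404,0,0,0.02,-0.136,0.0404,0,0,0.02,-0.136,0.0404,0,0,0.02,-0.136,0.0404,0,0,0.02,-0.136,0.0404,0,0,0.02,-0.136,0.0404,0,0,0.02,-0.136,0.0404,0,0,0.02,-0.136,0.0404,0,0,0.02,-0.136,0.0404,0,0,0.02,-0.1,0.03,0,0,0.02,-0.0412,0.012,0,0,0.02,0,0,0,0,0.02,0,0,0,0,0.02,0,0,0,0,0.02,0,0,0,0]

```text
time: 7.17
tool_pos: [0.5076, -0.0814, 0.2584]
ee_rot: [-3.141, -0.0, 1.282]
wrist_force: [-0.1, -0.2, -0.7]
width: 0.033
finger_force: 30.0
```

```bash
python3 capoff.py; python3 -c "
from h import *
w=robot.snapshot('wrist')['color'][170:420,180:380];s=robot.snapshot('side')['color'][80:200,260:360]
o=np.zeros((600,790,3),'uint8');o[:500,:400]=cv2.resize(w,None,fx=2,fy=2);o[:456,405:785]=cv2.resize(s,None,fx=3.8,fy=3.8,interpolation=2)
cv2.imwrite('pics/c4.png',o)"
```

```text
w [ 249  237   63   66 3254] model at TCP [246.8 232. ] [66.1 71.1]
s [305  99  12  10  93] model at TCP [304.9  98.4] [12.6 11.5]
t [102 196  14  14 132] model at TCP [389.7 228.3] [18.6 17.2]
tip side if upright [[310.21210032 136.97313191]]
[ 0.50756953 -0.08176194  0.25859237] [ 3.14137284e+00 -5.91113603e-05  1.28196430e+00]
to well a -0.0031494744171826896 b -0.00028422489789449136
```

View pics/c4.png

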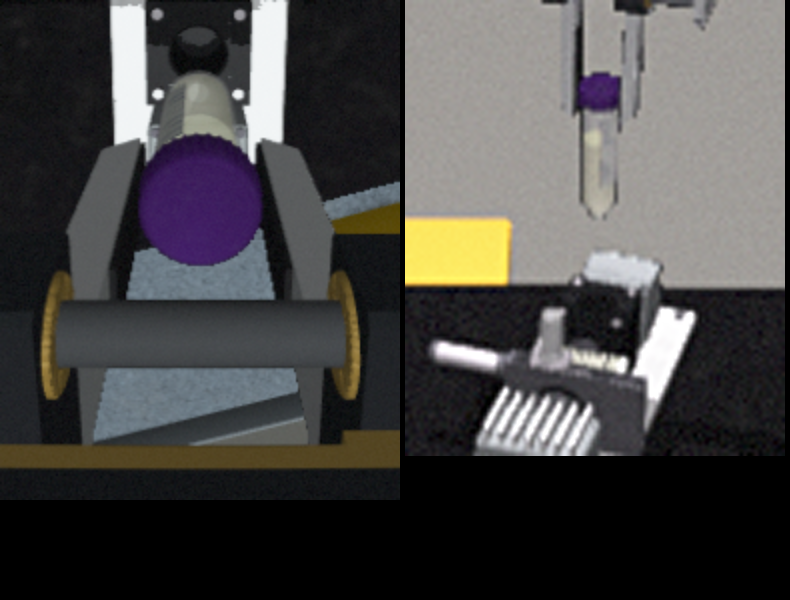

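The tube hangs upright. The wrist view shows the well at (279,194), straight below. I'll shift 1.4 mm and lower to just inside the mouth.

Converted, 0.025 m / 0.25 = 0.1, 0.02 m / 0.25 = 0.08.

Call:
pendant:
  segments: [0.02,-0.0056,-0.0012,0.08,0,0.02,0,0,0.1,0,0.02,0,0,0.08,0,0.02,0,0,0.04,0,0.02,0,0,0.032,0,0.02,0,0,0.032,0,0.02,0,0,0.032,0,0.02,0,0,0,0,0.02,0,0,0,0]

```text
time: 8.17
tool_pos: [0.5069, -0.0842, 0.1597]
ee_rot: [3.141, 0.0, 1.28]
wrist_force: [0.9, -0.4, -0.3]
width: 0.0334
finger_force: 30.0
```

Converted, 0.006 m / 0.25 = 0.024.

Call:
pendant:
  segments: [0.02,0,0,0.024,0,0.02,0,0,0.024,0,0.02,0,0,0.024,0,0.02,0,0,0,0]

```text
time: 8.5
tool_pos: [0.506, -0.084, 0.1398]
ee_rot: [-3.139, 0.0, 1.28]
wrist_force: [-0.8, -0.1, -0.7]
width: 0.0331
finger_force: 30.0
```

Converted, 0.006 m / 0.25 = 0.024, 0.005 m / 0.25 = 0.02.

Call:
pendant:
  segments: [0.02,0,0,0.024,0,0.02,0,0,0.024,0,0.02,0,0,0.02,0,0.02,0,0,0.016,0,0.02,0,0,0.012,0,0.02,0,0,0,0]

```text
time: 9.0
tool_pos: [0.5063, -0.084, 0.1165]
ee_rot: [-3.14, -0.0, 1.28]
wrist_force: [0.1, 0.5, -1.6]
width: 0.0333
finger_force: 30.0
```

Converted, 0.0015 m / 0.25 = 0.006.

Call:
pendant:
  segments: [0.02,0,0,0.006,0,0.02,0,0,0.006,0,0.02,0,0,0,0,0.02,0,0,0,0]

```text
time: 9.33
tool_pos: [0.5068, -0.0841, 0.1145]
ee_rot: [3.141, -0.0, 1.28]
wrist_force: [0.2, 1.0, -0.2]
width: 0.0331
finger_force: 30.0
```

Converted, 0.001 m / 0.25 = 0.004.

Call:
pendant:
  segments: [0.02,0,0,0.004,0,0.02,0,0,0.004,0,0.02,0,0,0,0,0.02,0,0,0,0]

```text
time: 9.67
tool_pos: [0.507, -0.0841, 0.1131]
ee_rot: [3.141, -0.0, 1.28]
wrist_force: [-0.2, 1.2, 4.3]
width: 0.0332
finger_force: 30.0
```

The floor is felt at 4.3 N, at the height predicted. Release and rise.

Converted, -0.025 m / 0.25 = -0.1, -0.02 m / 0.25 = -0.08.

Call:
pendant:
  segments: [0.07,0,0,0,0,0.07,0,0,0,0,0.07,0,0,0,0,0.07,0,0,0,0,0.07,0,0,0,0,0.07,0,0,0,0,0.07,0,0,-0.04,0,0.07,0,0,-0.08,0,0.07,0,0,-0.1,0,0.07,0,0,-0.1,0,0.07,0,0,0,0,0.07,0,0,0,0]

```text
time: 10.67
tool_pos: [0.508, -0.0845, 0.1951]
ee_rot: [3.136, 0.0, 1.28]
wrist_force: [-0.1, -0.6, 0.4]
width: 0.0701
finger_force: 0.0
```

Run:
```python
from h import *
s=snap('wrist');cv2.imwrite('pics/c5.png',cv2.resize(s['color'][60:330,150:410],None,fx=2.2,fy=2.2,interpolation=2))
o=robot.get_obs();p=o['tool_pos'];y=o['ee_rot'][2];print(p,o['ee_rot'])
m=cv2.inRange(cv2.cvtColor(s['color'],cv2.COLOR_BGR2HSV),(125,80,40),(165,255,255))
n,_,st,ce=cv2.connectedComponentsWithStats(m);print(st[1:][st[1:,4]>100])
q=np.array([[.5064+.0175*np.cos(k),-.0847+.0175*np.sin(k),z] for k in np.linspace(0,6.28,40) for z in(.141,.124)]);u=proj(s,q);print('model',u.min(0),u.max(0)-u.min(0))
for x in(0,.01): k=np.array([.5064+.287*.09+.957*x,-.0847+.957*.09-.287*x]);d=k-p[:2];print(x,proj(s,[[*k,z] for z in(.136,.101)]).tolist(),'a',d@[np.cos(y),np.sin(y)],'b',d@[np.sin(y),-np.cos(y)])
```

```text
[ 0.5070178  -0.08427662  0.19306597] [3.14019132e+00 1.26928752e-04 1.28002382e+00]
[[ 257  202   44   44 1521]]
model [254.8301671 199.7906769] [44.92173953 47.85266628]
0 [[277.18225302334054, 105.71881967808939], [277.2670076293251, 108.35156803210948]] a 0.08933703452894606 b -0.00041757640976697915
0.01 [[291.0288841033074, 105.74302419616481], [289.3225718347325, 108.37143213088322]] a 0.08933115559979522 b 0.009573507887654967
```

View pics/c5.png

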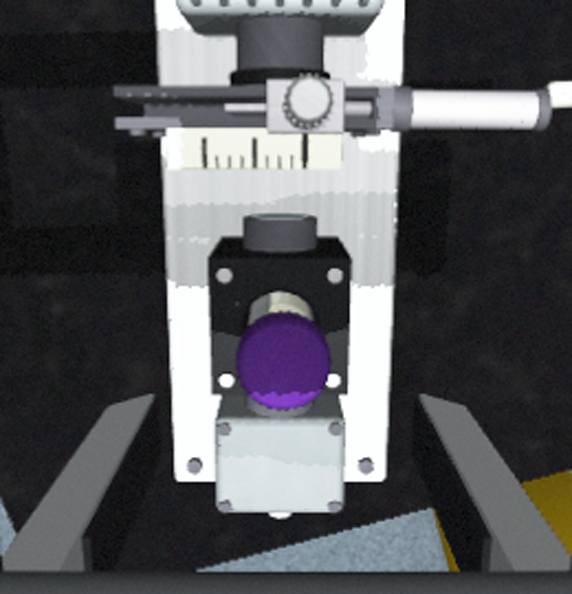

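The tube is seated: its cap box matches the model. The pointer is still at closed and the knob's top is at (290.5,105.9), which gives a=0.0893, b=0.0092. Now over the knob.

Converted, 0.03 m / 0.25 = 0.12, 0.025 m / 0.25 = 0.1.

Call:
pendant:
  segments: [0.05,0.08,0.008,0,0,0.05,0.12,0.012,0,0,0.05,0.1,0.012,0,0,0.05,0.0572,0.0048,0,0,0.05,0,0,0,0,0.05,0,0,0.08,0,0.05,0,0,0.1,0,0.05,0,0,0.08,0,0.05,0,0,0.06,0,0.05,0,0,0.028,0,0.05,0,0,0.012,0,0.05,0,0,0,0,0.05,0,0,0,0]

```text
time: 11.8
tool_pos: [0.5416, -0.0017, 0.1032]
ee_rot: [3.14, 0.0, 1.28]
wrist_force: [-0.4, -0.6, 0.6]
width: 0.0499
finger_force: 0.0
```

Call:
pendant:
  segments: [0.03,0,0,0,0,0.005,0,0,0,0,0.005,0,0,0,0,0.005,0,0,0,0,0.005,0,0,0,0,0.005,0,0,0,0,0.005,0,0,0,0,0.005,0,0,0,0]

```text
time: 12.47
tool_pos: [0.5411, -0.0012, 0.1027]
ee_rot: [-3.142, 0.0, 1.28]
wrist_force: [-0.9, 0.6, 1.7]
width: 0.0151
finger_force: 30.0
```

Run:
```python
from h import *
s=snap('wrist');cv2.imwrite('pics/c6.png',cv2.resize(s['color'][170:330,180:380],None,fx=3.5,fy=3.5,interpolation=2))
print(robot.get_obs()['tool_pos'])
```

```text
[ 0.54112082 -0.00119494  0.10271352]
```

View pics/c6.png

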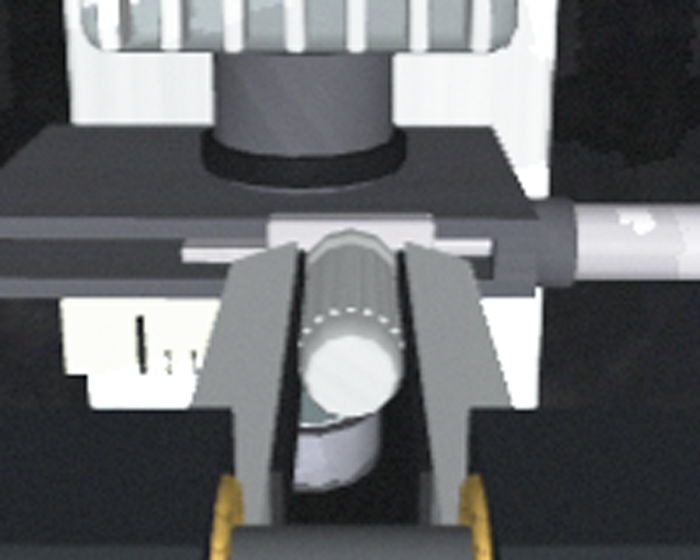

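The knob sits between both pads, top at crop (350,375), gripped at 30 N and still at closed. I'll draw it 20 mm along tool −y.

Converted, -0.004 m / 0.25 = -0.016, -0.003 m / 0.25 = -0.012.

Call:
pendant:
  segments: [0.005,0,-0.012,0,0,0.005,0,-0.016,0,0,0.005,0,-0.016,0,0,0.005,0,-0.016,0,0,0.005,0,-0.012,0,0,0.005,0,-0.008,0,0,0.005,0,0,0,0,0.005,0,0,0,0,0.005,0,0,0,0,0.005,0,0,0,0,0.005,0,0,0,0,0.005,0,0,0,0]

```text
time: 13.52
tool_pos: [0.5236, 0.0041, 0.1027]
ee_rot: [3.137, -0.0, 1.28]
wrist_force: [6.3, -1.3, -2.2]
width: 0.0151
finger_force: 30.0
```

Run:
```python
from h import *
s=snap('top');sd=snap('side');w=snap('wrist');o=robot.get_obs();p=o['tool_pos']
print(p,(p-[.54112,-.0012,0])[:2]@[-.958,.287],o['qvel'].__abs__().max() if hasattr(o['qvel'],'shape') else o['qvel'],o['wrist_force'])
k=np.zeros((600,790,3),'uint8')
k[:560,:790]=0
a=cv2.resize(w['color'][170:330,180:380],None,fx=2.4,fy=2.4,interpolation=2);b=cv2.resize(sd['color'][125:195,265:335],None,fx=4.3,fy=4.3,interpolation=2)
k[:a.shape[0],:a.shape[1]]=a;k[:b.shape[0],485:485+b.shape[1]]=b
cv2.imwrite('pics/c7.png',k)
```

```text
[0.5235931  0.00406643 0.10274802] 0.018302234470437228 0.0008515348459529167 [ 7.04716322 -1.43850319 -1.76362636]
```

View pics/c7.png

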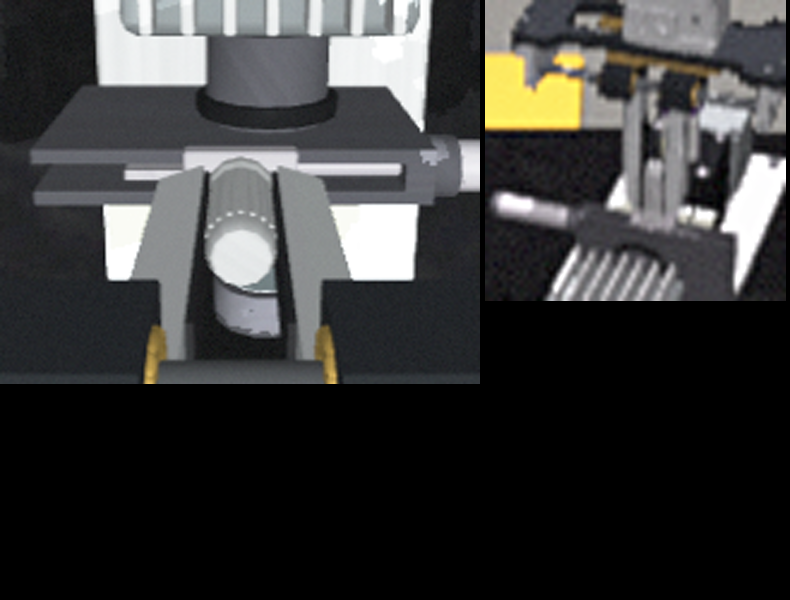

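The knob is still in the grip and moved with the fingers. The TCP shows about 18.3 mm of travel, and 7.2 N on the spring law gives about 18.8 mm. I'll add 1.4 mm and settle.

Converted, -0.0014 m / 0.25 = -0.0056.

Call:
pendant:
  segments: [0.005,0,-0.0056,0,0,0.005,0,0,0,0,0.005,0,0,0,0,0.005,0,0,0,0,0.005,0,0,0,0,0.005,0,0,0,0]

```text
time: 14.17
tool_pos: [0.5224, 0.0044, 0.1027]
ee_rot: [3.137, -0.0, 1.28]
wrist_force: [7.4, -1.1, -2.0]
width: 0.0155
finger_force: 30.0
```

Run:
```python
from h import *
F=[];T=[]
for i in range(12):
    robot.snapshot('top');o=robot.get_obs();F.append(np.array(o['wrist_force'])[:2]@[.958,-.287]);T.append((np.array(o['tool_pos'])-[.54112,-.0012,0])[:2]@[-.958,.287])
print(np.mean(F),np.mean(T),np.ptp(T),o['finger_force'])
```

```text
7.31683160216073 0.01960086563597444 4.019437983120849e-05 30.005357614718378
```

Travel reads 19.6 mm by position and 19.3 mm by force, and the arm is still. I'll hand it in.

```bash
python3 -c "
from bench import robot
print(robot.close_job())"
```

```text
the job is handed in; nothing more can be done
None
```

I handed the job in with the tube seated and released in the well and the gripper still holding the shutter knob near half-open, at about 19.6 mm of travel by arm position; `close_job()` gave no verdict.

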